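Check-weigh two mouldings on the pan balance and sort them

ROBOT

A 6-joint arm with a two-finger parallel gripper is mounted at the origin on the work surface. World frame = base frame: x ahead of the robot, y to its left, z up, the work surface at z = 0. Lengths are in m, angles in rad, forces in N, time in s.
With the tool pointing down it reaches from about 0.4 to 0.825 m from the base axis. Payload 7 kg.
Tool frame: the origin (TCP) lies midway between the tips of the shut fingers; the grasp point (between the pads) lies hold_point_z behind it (hold_point_z is the distance from the TCP to the grasp point, in m); z points along the fingers, y is the line along which they close (so a half turn about z gives the same grasp; the last joint's range is limited). The gripper opens to 88 mm and grips with 3 to 60 N. Pads are 19 mm wide; open, the fingers measure 130 mm over their backs; the gripper's body (78 mm by 193 mm) begins 47 mm behind the grasp point.
Start: joints at [1.408, 0.359, 0.012, 0, -1.224, -0.288], TCP at [0.294, 0.608, 0.227] pointing down, gripper open.
Joint ranges: [-3.07, 3.07], [-1.43, 2.12], [-1.02, 1.25], [-3.03, 1.67], [-3.05, -0], [-3.03, 3.03]. Speed limits (rad/s): [2.39, 2.39, 3.01, 3.14, 3.14, 3.14].

INTERFACE

Orientations are given as [roll, pitch, yaw] about the fixed x, y, z axes, in that order (R = Rz(yaw) Ry(pitch) Rx(roll)).
In Python, from station import * gives the robot as it stands.
- The arm moves only by the tool apply_moves, never from a script. Its argument "steps" is a list of rows, each an object with "translation": the shift along the world's x, y, z scaled (see below), a list of three; "rotation": the turn, a rotation vector about the world's x, y, z scaled (see below), a list of three. A call has exactly 10 rows; each row is the pose to reach, as a shift and turn from the pose commanded when the call began; what a row does not reach only later rows make up. The controller multiplies each number of a shift by 250 mm and each number of a turn by 30 degrees. A row lasts 1/12 s, in which the tool goes at most 41.7 mm and 7.16 degrees, less where a joint would pass 70% of its speed; a pose out of reach is approached as far as the arm can. A call with a number of a shift or a turn outside -1 to 1 is refused whole. A call with a gripper value outside its range is refused whole. "jaw" is the closure, from -1 (fully open) to 1 (shut), so that 0 is half open, set as the call begins (left out, the last holds). The fingers move at their own pace and stop on an object; "newtons" is the grip in N (left out, the last holds). Time passes only in rows, so rows that repeat a pose let the fingers close, or fill a call up. It gives the time, the measured TCP pose, the force, the opening and the grip force at its end, in the units of the state.
- get_state(): the state, without advancing time (a new reading comes with each control period).
- grab_frame(name): name is "side" or "top" or "wrist"; returns the picture (480x640x3 uint8, blue, green, red); there is no depth.
- camera_model(name): a dict with "fx", "fy", "cx", "cy" (pixels), "xyz" and "rotation" of the camera in the world. Camera axes: x right, y down, z forward; pixel columns grow to the right and rows downward; lengths in m; the calibration is good to about 2 mm. A picture is of the moment at which its call begins: read the wrist's pose just before it. camera_model takes no time and is no camera call; for the wrist camera it gives the pose at the moment of the call.
- job_done(): hands the job in; it is judged then, once.
The state is a dict: "t": time; "q": joint angles; "qd": joint speeds; "joint_efforts": joint torques, N m; "eef_pos": TCP position; "ee_rot": TCP orientation; "force": force on the tool from outside, world axes, zero at the start; "moment": the same for the moment, N m; "width": finger opening in m; "gripper_force": force on a finger pad.
Only numpy, scipy, OpenCV 4.12 (cv2) and the standard library are available. Lean on these libraries where they do the work, as an engineer would, in place of code of your own. Each camera call takes 0.05 s, during which the arm holds its last target. There are 200 camera calls.

TASK

Check-weigh the two ivory mouldings against the check weight on the balance, starting with the one already on its pan: if it is heavier, stand it upright in the shallow tray with the good parts, if lighter, put it in the deep scrap tub. Then set the waiting moulding on the empty pan, let go until the balance has settled, and sort it the same way. When both are sorted, stand the check weight in the empty pocket of the weight box; leave everything else alone.

Things in the scene. Friction and masses are not known exactly. Their poses are not given: they have to be found in the camera images.
- balance: Grey two-pan balance, fixed, base 95 x 270 mm. Origin: centre of its underside; y along the beam to the goods pan (the robot's left). Two round steel pans, 110 mm across, rim 3 mm, centres 120 mm either side of the middle, stay level and move straight up and down 10 mm either way of 103 mm above the bench. Between them a white dial (62 mm wide, top at 145 mm) and a pointer to 166 mm.
- goods_pan (a point): Centre of the upper face of the pan at the balance's +y end, on which a moulding is weighed; it moves with the pan. One of the two mouldings stands on it at the start, within 10 mm of its centre.
- weights_pan (a point): Centre of the upper face of the other pan, at the -y end, which carries the check weight at the start.
- beam (a joint): Tilt of the balance beam, rad, -0.08 to 0.08, level at 0: positive when the goods pan is low (moulding heavier than the check weight), negative when it is high (moulding lighter, or pan empty). It gives way to a light touch and comes to rest within about 1.5 s of a load being put on or taken off; either moulding takes it clearly to one side.
- moulding_1: One of two ivory plastic mouldings that look alike: round flange 60 mm across, 14 mm thick, on it a hub 40 mm across, 38 mm tall in all. Origin: centre of its underside, z up the hub. At the start one stands on the goods pan, the other on the bench in front of the balance; either may be the sound one (about 113 g), the other has voids inside (about 86 g).
- moulding_2: The other of the two mouldings, the same in shape, size and origin. The one standing on the bench at the start is the one waiting.
- check_weight: Steel 100 g check weight: cylinder 24 mm across and 22 mm tall, a narrow neck, and a knob 16 mm across from 27 to 38 mm above its underside, by which it can be gripped. Origin: centre of its underside, z up.
- good_tray: Shallow grey plastic tray for good parts, 150 mm (x) by 210 mm (y), 26 mm high, walls and floor 4 mm, fixed. Origin: centre of its underside. Two finished mouldings stand along its +x half (about x = 38, y = -50 and 50 mm in its frame); its -x half is free. It is left or right of the balance, the tub on the other side.
- scrap_tub: Deep square steel tub for scrap, 180 by 180 mm, 75 mm high, walls and floor 3 mm, fixed. Origin: centre of its underside. One scrap moulding lies in its +x +y corner (about x = y = 45 mm in its frame); the rest is free.
- weight_box: Open wooden weight box, block 56 mm (x) by 132 mm (y), 24 mm high, fixed, its lid folded flat on the bench on the -x side. Origin: centre of the block's underside. Three round pockets in a row along y, 42 mm apart: a larger weight (top 58 mm above the bench) in the +y one, a smaller (top 42 mm) in the -y one, the middle one empty.
- pocket (a point): Centre of the floor of the empty middle pocket for the check weight: 34 mm across, 12 mm deep, its floor 12 mm above the bench.
- good_a: One of the two finished mouldings in the good tray, a bystander of the same shape.
- good_b: The other finished moulding in the good tray.
- scrap_a: The scrap moulding already in the tub.
- tweezers: Steel tweezers, 115 mm long, 9 mm high, lying on the bench behind the balance, a bystander.
- caliper: Digital caliper, 225 mm long, lying on the bench beyond the left container, a bystander.
- beaker: Empty glass beaker, 68 mm across, 90 mm tall, behind the balance, a bystander.
- pan_brush: Small brush lying beyond the right container, a bystander.
Not all that is in view belongs to the job. Several things have the shape of the check_weight; the one meant has the colours described above. What is shaped like the moulding_2 but yellow is not meant.

How it is judged:
On the way, in this order (a step that is already met when the one before it is completed fails the run):
1. the moulding that was on the balance is in its right place (sound one standing in the good tray, light one in the scrap tub), let go, the check weight still on its pan (((x of moulding_1 in the frame of good_tray between -0.06 and 0.06 m and y of moulding_1 in the frame of good_tray between -0.09 and 0.09 m and z of moulding_1 in the frame of good_tray below 0.012 m and angle between moulding_1's own z axis and vertical below 0.15 rad and contact force between the fingers and moulding_1 below 0.1 N and linear speed of moulding_1 below 0.03 m/s) or (x of moulding_2 in the frame of scrap_tub between -0.085 and 0.085 m and y of moulding_2 in the frame of scrap_tub between -0.085 and 0.085 m and z of moulding_2 in the frame of scrap_tub below 0.06 m and contact force between the fingers and moulding_2 below 0.1 N and linear speed of moulding_2 below 0.03 m/s)) and horizontal distance between check_weight and weights_pan below 0.045 m and z of check_weight in the frame of weights_pan between -0.006 and 0.006 m and angle between check_weight's own z axis and vertical below 0.1 rad), for 0.2 s.
2. the other moulding stands alone on the goods pan, let go, the balance settled, the check weight on the other pan ((((x of moulding_1 in the frame of good_tray between -0.06 and 0.06 m and y of moulding_1 in the frame of good_tray between -0.09 and 0.09 m and z of moulding_1 in the frame of good_tray below 0.012 m and angle between moulding_1's own z axis and vertical below 0.15 rad and contact force between the fingers and moulding_1 below 0.1 N and linear speed of moulding_1 below 0.03 m/s) and horizontal distance between moulding_2 and goods_pan below 0.045 m and z of moulding_2 in the frame of goods_pan between -0.006 and 0.006 m and angle between moulding_2's own z axis and vertical below 0.1 rad and contact force between the fingers and moulding_2 below 0.1 N and linear speed of moulding_2 below 0.03 m/s and velocity of joint beam between -0.03 and 0.03 rad/s) or ((x of moulding_2 in the frame of scrap_tub between -0.085 and 0.085 m and y of moulding_2 in the frame of scrap_tub between -0.085 and 0.085 m and z of moulding_2 in the frame of scrap_tub below 0.06 m and contact force between the fingers and moulding_2 below 0.1 N and linear speed of moulding_2 below 0.03 m/s) and horizontal distance between moulding_1 and goods_pan below 0.045 m and z of moulding_1 in the frame of goods_pan between -0.006 and 0.006 m and angle between moulding_1's own z axis and vertical below 0.1 rad and contact force between the fingers and moulding_1 below 0.1 N and linear speed of moulding_1 below 0.03 m/s and velocity of joint beam between -0.03 and 0.03 rad/s)) and horizontal distance between check_weight and weights_pan below 0.045 m and z of check_weight in the frame of weights_pan between -0.006 and 0.006 m and angle between check_weight's own z axis and vertical below 0.1 rad), for 0.4 s.
3. both mouldings are sorted, the check weight still on its pan (x of moulding_1 in the frame of good_tray between -0.06 and 0.06 m and y of moulding_1 in the frame of good_tray between -0.09 and 0.09 m and z of moulding_1 in the frame of good_tray below 0.012 m and angle between moulding_1's own z axis and vertical below 0.15 rad and contact force between the fingers and moulding_1 below 0.1 N and linear speed of each of moulding_1, moulding_2 below 0.03 m/s and x of moulding_2 in the frame of scrap_tub between -0.085 and 0.085 m and y of moulding_2 in the frame of scrap_tub between -0.085 and 0.085 m and z of moulding_2 in the frame of scrap_tub below 0.06 m and contact force between the fingers and moulding_2 below 0.1 N and horizontal distance between check_weight and weights_pan below 0.045 m and z of check_weight in the frame of weights_pan between -0.006 and 0.006 m and angle between check_weight's own z axis and vertical below 0.1 rad), for 0.2 s.
At the end, for the whole second after the job is handed in: The sound moulding stands upright (within 0.15 rad) on the floor of the good tray, the light one is inside the scrap tub, and the check weight stands upright in the middle pocket of the weight box (within 9 mm of its centre, on its floor within 5 mm); all three let go and at rest, the balance empty (x of moulding_1 in the frame of good_tray between -0.06 and 0.06 m and y of moulding_1 in the frame of good_tray between -0.09 and 0.09 m and z of moulding_1 in the frame of good_tray below 0.012 m and angle between moulding_1's own z axis and vertical below 0.15 rad and contact force between the fingers and moulding_1 below 0.1 N and linear speed of each of moulding_1, moulding_2, check_weight below 0.03 m/s and x of moulding_2 in the frame of scrap_tub between -0.085 and 0.085 m and y of moulding_2 in the frame of scrap_tub between -0.085 and 0.085 m and z of moulding_2 in the frame of scrap_tub below 0.06 m and contact force between the fingers and moulding_2 below 0.1 N and horizontal distance between check_weight and pocket below 0.009 m and z of check_weight in the frame of pocket below 0.005 m and angle between check_weight's own z axis and vertical below 0.1 rad and contact force between the fingers and check_weight below 0.1 N); the robot touches nothing.
It fails at once if the tweezers is moved by more than 30 mm (distance of tweezers from where it was at the start of the episode above 0.03 m).
It fails at once if the caliper is moved by more than 30 mm (distance of caliper from where it was at the start of the episode above 0.03 m).
It fails at once if the beaker is moved by more than 30 mm (distance of beaker from where it was at the start of the episode above 0.03 m).
It fails at once if the pan brush is moved by more than 30 mm (distance of pan_brush from where it was at the start of the episode above 0.03 m).
It fails at once if a moulding already in the tray or tub is shoved more than 50 mm (distance of any of good_a, good_b, scrap_a from where it was at the start of the episode above 0.05 m).
It also fails if it takes over 72 s, if anything falls off the work surface, if the arm or the gripper's body presses on something with over 40 N, if the wrist force passes 120 N, or if a joint passes its speed limit or range.

## Working session

There is one attempt and no reset: what is moved stays moved. The work goes in short steps, Python scripts to look and compute and a tool call to move; the robot and the scene stay as the last step left them, time stands still between calls to the robot, and variables do not carry over. Pictures are saved under pics/ and viewed, at most 10 in all, crops included, and the job is handed in when it is done.

Besides the shell and the picture viewer there is one more tool, called after ">>>" as name(argument=value, ...), one argument or row to a line, values as JSON. apply_moves: Moves the arm, as the interface text tells. Shifts and turns lie within -1 to 1; 1 stands for 250 mm of shift or 30 degrees of turn. Its arguments: {"type":"object","properties":{"steps":{"type":"array"},"jaw":{"type":"number"},"newtons":{"type":"number"}},"required":["steps"]}

```bash
mkdir -p pics; ls; python3 - <<'E'
from station import *
import cv2
s=get_state(); print({k:s[k] for k in('t','eef_pos','ee_rot','width')}, [k for k in s])
for n in('top','side'):
    cv2.imwrite(f'pics/{n}0.png',grab_frame(n)); print(n,camera_model(n))
print(camera_model('wrist'))
E
```

```text
pics
{'t': 0.0, 'eef_pos': array([0.29389297, 0.60712983, 0.22563511]), 'ee_rot': array([ 3.13997262e+00, -1.13891559e-04, -4.50912484e-01]), 'width': 0.08749677728297485} ['t', 'q', 'qd', 'joint_efforts', 'eef_pos', 'ee_rot', 'force', 'moment', 'gripper_force', 'width']
top {'fx': 473.51840681320004, 'fy': 473.51840681320004, 'cx': 323.3442446832929, 'cy': 242.0041862243998, 'xyz': array([ 0.36660671, -0.00873312,  1.1876493 ]), 'rotation': array([-2.97422255,  0.00820541, -1.57919541])}
side {'fx': 518.5405956017327, 'fy': 518.5405956017327, 'cx': 319.84469794520527, 'cy': 240.7419318914477, 'xyz': array([ 0.08273407, -0.74870719,  0.65164209]), 'rotation': array([-2.12729147,  0.00884202, -0.58395288])}
{'fx': 401.8875366882862, 'fy': 401.8875366882862, 'cx': 321.7536582941575, 'cy': 232.86384178388025, 'xyz': array([0.36728575, 0.57208129, 0.38357837]), 'rotation': array([ 2.83613544e+00, -1.65650178e-03, -2.02207574e+00])}
```

View pics/top0.png

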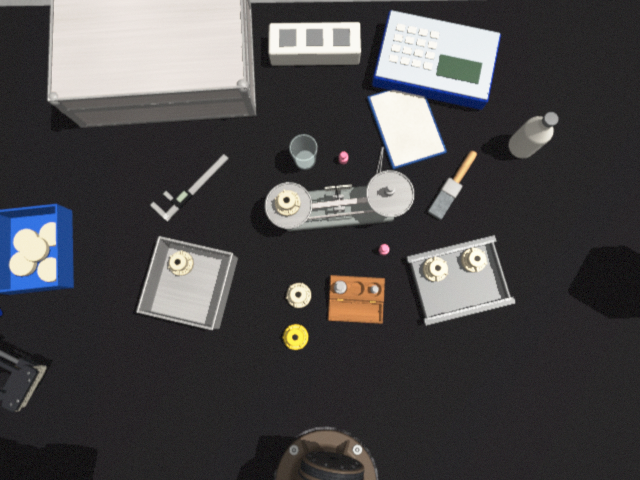

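View pics/side0.png

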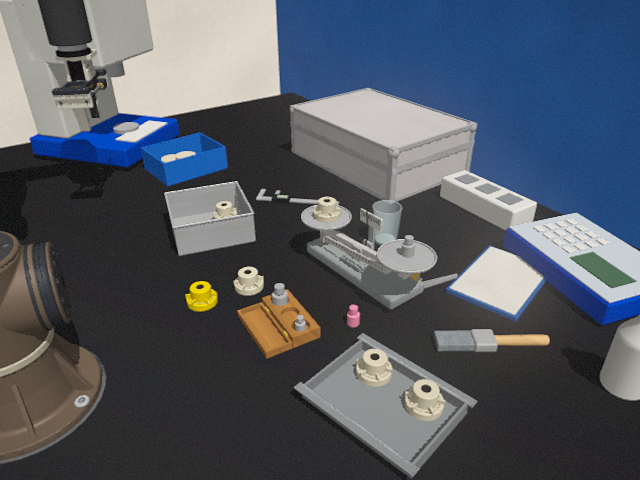

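```bash
python3 -c "
import station;print([(k,getattr(station,k)) for k in dir(station) if not k.startswith('__')])"
```

```text
[('Unreachable', <class 'station.Unreachable'>), ('camera_model', <function make.<locals>.<lambda> at 0x7f24e45c8680>), ('get_state', <function make.<locals>.<lambda> at 0x7f24e45c85e0>), ('grab_frame', <function make.<locals>.drawn_camera at 0x7f24e45c80e0>), ('hold_point_z', 0.0188), ('job_done', <function connect.<locals>.done at 0x7f24e453b7e0>)]
```

```bash
cat > h.py <<'E'
import numpy as np, cv2
from scipy.spatial.transform import Rotation as R
from station import *
def ray(n,u,v,m=None):
    m=m or camera_model(n); d=R.from_euler('xyz',m['rotation']).as_matrix()@[(u-m['cx'])/m['fx'],(v-m['cy'])/m['fy'],1]
    return m['xyz'],d
def at(n,u,v,z,m=None):
    o,d=ray(n,u,v,m); return (o+d*(z-o[2])/d[2]).round(4)
def px(n,p,m=None):
    m=m or camera_model(n); c=R.from_euler('xyz',m['rotation']).as_matrix().T@(np.array(p)-m['xyz'])
    return [m['fx']*c[0]/c[2]+m['cx'],m['fy']*c[1]/c[2]+m['cy']]
def tri(u1,v1,u2,v2,a='top',b='side'):
    (o,d),(p,e)=ray(a,u1,v1),ray(b,u2,v2)
    s=np.linalg.lstsq(np.c_[d,-e],p-o,rcond=None)[0]
    x,y=o+d*s[0],p+e*s[1]; return ((x+y)/2).round(4),np.linalg.norm(x-y).round(4)
E
python3 - <<'E'
import cv2
a=cv2.imread('pics/top0.png');b=cv2.imread('pics/side0.png')
f=lambda i,x,y,w,h,k:cv2.resize(i[y:y+h,x:x+w],None,fx=k,fy=k,interpolation=cv2.INTER_CUBIC)
cv2.imwrite('pics/c1.png',f(a,255,160,160,120,5))
cv2.imwrite('pics/c2.png',f(b,290,185,160,120,5))
import numpy as np
cv2.imwrite('pics/c3.png',np.vstack([f(a,265,265,130,65,4.6)[:300,:598],f(a,130,230,400,100,1.5)[:,:598]]))
E
```

```text
(no output)
```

View pics/c1.png

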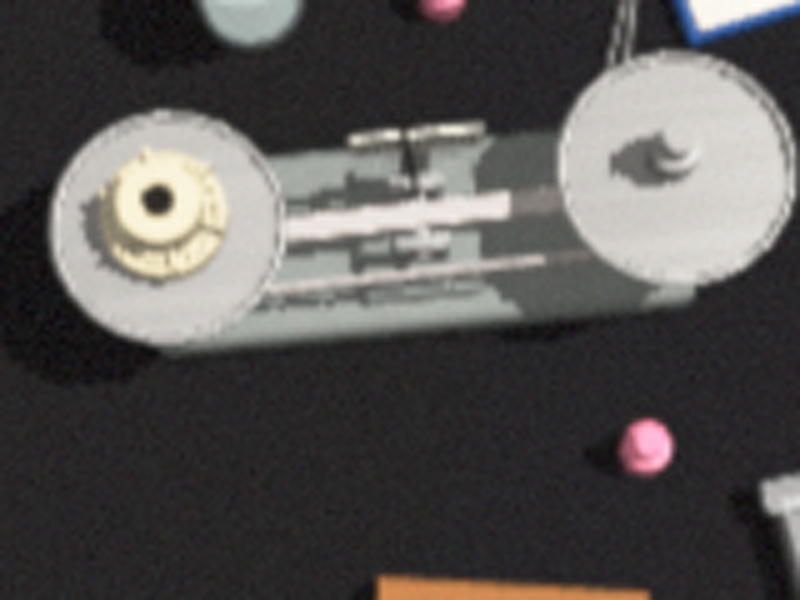

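View pics/c2.png

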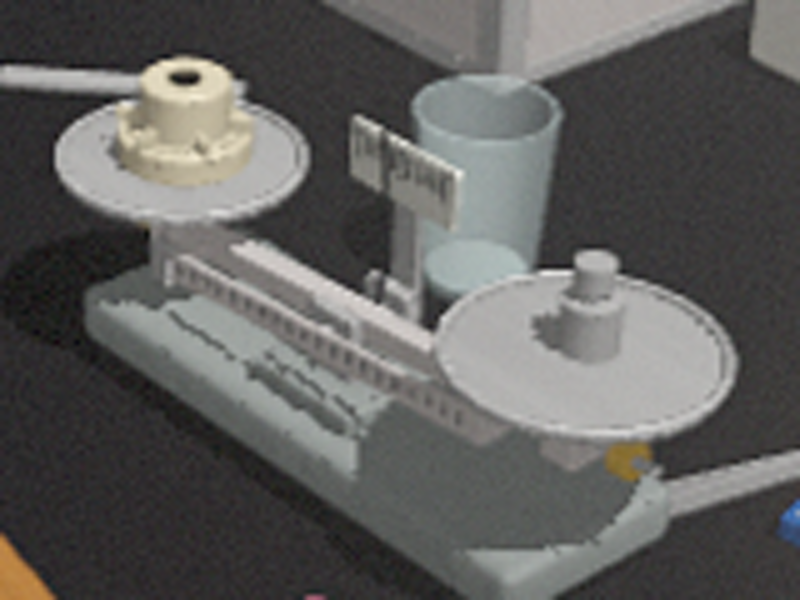

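View pics/c3.png

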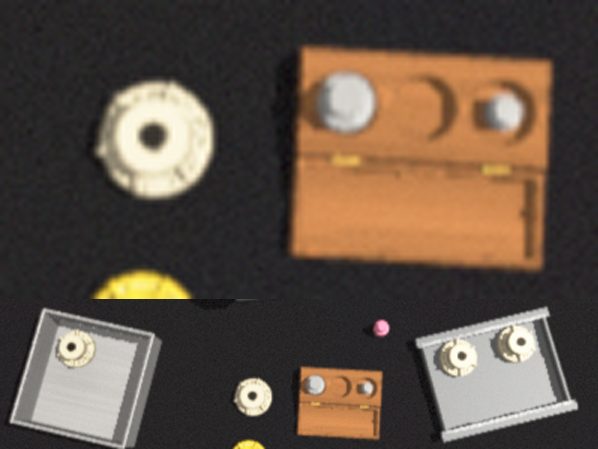

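```bash
python3 - <<'E'
from h import *
print('gpan',tri(288.6,205.4,326.4,216)); print('wpan',tri(390.4,193.6,407.4,255.4))
print('mould',tri(286.4,199.8,327.2,200.6)); print('knob',tri(390.2,190,409.2,237))
print('wait',at('top',298.3,294.6,.038),tri(298.3,294.6,249,272))
print('flange/hub pans: low z=93+38', at('top',286.4,199.8,.131),'high',at('top',286.4,199.8,.151))
c=lambda x,y:(x/4.6+265,y/4.6+265)
for p in[(300,46),(552,60),(298,153),(548,168),(425,107)]: print('box',at('top',*c(*p),.024))
print('w+',at('top',*c(345,100),.058),'w-',at('top',*c(503,112),.042), 'pk', at('top',*c(425,107),.024))
print('tub rim',[at('top',*p,.075)[:2] for p in[(159.5,238),(237,252),(217,329),(138,311)]])
print('tray rim',[at('top',*p,.026)[:2] for p in[(409,251),(494,238),(513,301),(427,321)]])
for p in((180,262.5),):print('scrap_a',at('top',*p,.041))
for p in((435,268),(473,259)):print('good',at('top',*p,.042))
E
```

```text
gpan (array([0.6411, 0.0802, 0.0939]), np.float64(0.0014))
wpan (array([ 0.6622, -0.1597,  0.1132]), np.float64(0.0015))
mould (array([0.6451, 0.0824, 0.13  ]), np.float64(0.0009))
knob (array([ 0.6626, -0.1558,  0.1507]), np.float64(0.0068))
wait [0.4325 0.0607 0.038 ] (array([0.4343, 0.0601, 0.0368]), np.float64(0.0038))
flange/hub pans: low z=93+38 [0.6444 0.0826 0.131 ] high [0.6392 0.0808 0.151 ]
box [ 0.4807 -0.0171  0.024 ]
box [ 0.472  -0.1516  0.024 ]
box [ 0.4238 -0.0154  0.024 ]
box [ 0.4147 -0.1478  0.024 ]
box [ 0.4475 -0.0833  0.024 ]
w+ [ 0.4491 -0.0398  0.058 ] w- [ 0.4433 -0.123   0.042 ] pk [ 0.4475 -0.0833  0.024 ]
tub rim [array([0.5682, 0.3909]), array([0.5326, 0.2044]), array([0.3528, 0.2468]), array([0.3956, 0.4326])]
tray rim [array([ 0.5383, -0.2128]), array([ 0.5689, -0.4249]), array([ 0.4131, -0.4603]), array([ 0.367 , -0.2496])]
scrap_a [0.513  0.3498 0.041 ]
good [ 0.4936 -0.2714  0.042 ]
good [ 0.5148 -0.3647  0.042 ]
```

The goods pan is low (z ≈ 0.094 m against 0.113 m for the other), so the moulding on it is heavier and goes in the good tray. In the top picture:

- **Check weight:** the one meant is the steel one on the right pan at (390,190). The pink ones at (343,157) and (384,249) are decoys.
- **Waiting moulding:** the ivory one at (298,295). The yellow one at (295,337) is not meant.
- **Empty pocket:** about (357,288).

The crops confirm these colours.

>>> apply_moves(
  steps=[
    {"translation":[0.12,-0.16,0],"rotation":[0,0,0.2]},
    {"translation":[0.22,-0.3,0],"rotation":[0,0,0.4]},
    {"translation":[0.32,-0.44,0],"rotation":[0,0,0.6]},
    {"translation":[0.42,-0.58,0],"rotation":[0,0,0.8]},
    {"translation":[0.52,-0.72,0],"rotation":[0,0,0.861]},
    {"translation":[0.62,-0.86,0],"rotation":[0,0,0.861]},
    {"translation":[0.7,-1,0],"rotation":[0,0,0.861]},
    {"translation":[0.7,-1,0],"rotation":[0,0,0.861]},
    {"translation":[0.7,-1,0],"rotation":[0,0,0.861]},
    {"translation":[0.7,-1,0],"rotation":[0,0,0.861]},
  ],
  jaw=-0.5,
  newtons=10,
)

```text
t: 0.93
eef_pos: [0.4695, 0.3567, 0.2264]
ee_rot: [3.142, 0.0, -0.002]
force: [0.2, 0.1, 0.3]
width: 0.0659
gripper_force: 0.0
```

>>> apply_moves(
  steps=[
    {"translation":[0.1,-0.14,0],"rotation":[0,0,0]},
    {"translation":[0.2,-0.28,0],"rotation":[0,0,0]},
    {"translation":[0.3,-0.42,0],"rotation":[0,0,0]},
    {"translation":[0.4,-0.56,0],"rotation":[0,0,0]},
    {"translation":[0.5,-0.7,0],"rotation":[0,0,0]},
    {"translation":[0.6,-0.84,0],"rotation":[0,0,0]},
    {"translation":[0.7,-1,0],"rotation":[0,0,0]},
    {"translation":[0.7,-1,0],"rotation":[0,0,0]},
    {"translation":[0.7,-1,0],"rotation":[0,0,0]},
    {"translation":[0.7,-1,0],"rotation":[0,0,0]},
  ],
)

```text
t: 1.77
eef_pos: [0.6442, 0.1078, 0.2257]
ee_rot: [3.141, 0.001, -0.001]
force: [0.5, 0.6, 0.6]
width: 0.0657
gripper_force: 0.0
```

```bash
python3 - <<'E'
from h import *
print(camera_model('wrist'),get_state()['q'],get_state()['eef_pos']); cv2.imwrite('pics/w1.png',grab_frame('wrist'))
print(px('wrist',[.6445,.0825,.131]),px('wrist',[.4333,.0605,.038]),px('wrist',[.6411,.0802,.094]))
E
```

```text
{'fx': 401.8875366882862, 'fy': 401.8875366882862, 'cx': 321.7536582941575, 'cy': 232.86384178388025, 'xyz': array([0.72583184, 0.10814025, 0.38347372]), 'rotation': array([ 2.83479788e+00, -4.20275927e-04, -1.57203717e+00])} [ 4.63728192e-01  3.24249786e-01 -4.01625579e-02 -3.29794164e-04
 -1.20749115e+00  1.10631800e+00] [0.64418102 0.10783815 0.2257236 ]
[np.float64(361.6822480046616), np.float64(234.2259478013675)] [np.float64(368.2646747861638), np.float64(400.41822458831405)] [np.float64(359.9300304457784), np.float64(223.51041852648945)]
```

View pics/w1.png

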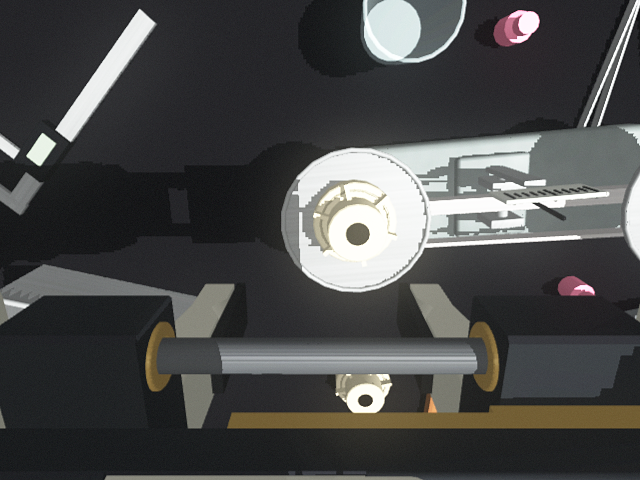

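The wrist picture shows the moulding's hole at (357,234) and the pan centre at (357,220). Both match the predictions to within 3 mm.

>>> apply_moves(
  steps=[
    {"translation":[0,-0.09,0],"rotation":[0,0,0]},
    {"translation":[0,-0.094,-0.05],"rotation":[0,0,0]},
    {"translation":[0,-0.094,-0.12],"rotation":[0,0,0]},
    {"translation":[0,-0.094,-0.2],"rotation":[0,0,0]},
    {"translation":[0,-0.094,-0.28],"rotation":[0,0,0]},
    {"translation":[0,-0.094,-0.35],"rotation":[0,0,0]},
    {"translation":[0,-0.094,-0.41],"rotation":[0,0,0]},
    {"translation":[0,-0.094,-0.45],"rotation":[0,0,0]},
    {"translation":[0,-0.094,-0.465],"rotation":[0,0,0]},
    {"translation":[0,-0.094,-0.465],"rotation":[0,0,0]},
  ],
)

```text
t: 2.65
eef_pos: [0.6435, 0.0851, 0.1097]
ee_rot: [3.141, 0.001, 0.002]
force: [-0.2, -0.0, 0.8]
width: 0.0655
gripper_force: 0.0
```

>>> apply_moves(
  steps=[
    {"translation":[0,0,0],"rotation":[0,0,0]},
    {"translation":[0,0,0],"rotation":[0,0,0]},
    {"translation":[0,0,0],"rotation":[0,0,0]},
    {"translation":[0,0,0],"rotation":[0,0,0]},
    {"translation":[0,0,0],"rotation":[0,0,0]},
    {"translation":[0,0,0.01],"rotation":[0,0,0]},
    {"translation":[0,0,0.03],"rotation":[0,0,0]},
    {"translation":[0,0,0.06],"rotation":[0,0,0]},
    {"translation":[0,0,0.1],"rotation":[0,0,0]},
    {"translation":[0,0,0.14],"rotation":[0,0,0]},
  ],
  jaw=1,
  newtons=10,
)

```text
t: 3.48
eef_pos: [0.644, 0.084, 0.1464]
ee_rot: [3.141, 0.0, 0.0]
force: [-0.3, -0.3, -0.9]
width: 0.0399
gripper_force: 10.0
```

>>> apply_moves(
  steps=[
    {"translation":[0,0,0.12],"rotation":[0,0,0]},
    {"translation":[0,0,0.26],"rotation":[0,0,0]},
    {"translation":[-0.03,-0.07,0.34],"rotation":[0,0,0]},
    {"translation":[-0.09,-0.19,0.34],"rotation":[0,0,0]},
    {"translation":[-0.15,-0.32,0.34],"rotation":[0,0,0]},
    {"translation":[-0.21,-0.45,0.34],"rotation":[0,0,0]},
    {"translation":[-0.28,-0.59,0.34],"rotation":[0,0,0]},
    {"translation":[-0.35,-0.73,0.34],"rotation":[0,0,0]},
    {"translation":[-0.42,-0.87,0.34],"rotation":[0,0,0]},
    {"translation":[-0.48,-1,0.34],"rotation":[0,0,0]},
  ],
)

```text
t: 4.32
eef_pos: [0.5227, -0.1675, 0.2317]
ee_rot: [3.142, -0.001, 0.0]
force: [0.4, 0.1, -1.0]
width: 0.0395
gripper_force: 10.0
```

>>> apply_moves(
  steps=[
    {"translation":[-0.06,-0.12,0],"rotation":[0,0,0.1]},
    {"translation":[-0.12,-0.25,0],"rotation":[0,0,0.2]},
    {"translation":[-0.18,-0.38,0],"rotation":[0,0,0.3]},
    {"translation":[-0.24,-0.5,0],"rotation":[0,0,0.37]},
    {"translation":[-0.3,-0.6,0],"rotation":[0,0,0.37]},
    {"translation":[-0.344,-0.67,0],"rotation":[0,0,0.37]},
    {"translation":[-0.344,-0.684,0],"rotation":[0,0,0.37]},
    {"translation":[-0.344,-0.684,0],"rotation":[0,0,0.37]},
    {"translation":[-0.344,-0.684,0],"rotation":[0,0,0.37]},
    {"translation":[-0.344,-0.684,0],"rotation":[0,0,0.37]},
  ],
)

```text
t: 5.15
eef_pos: [0.4385, -0.3364, 0.2307]
ee_rot: [3.141, -0.001, 0.194]
force: [0.5, 0.4, -1.3]
width: 0.0394
gripper_force: 10.0
```

```bash
python3 - <<'E'
from h import *
s=get_state();print(s['q'],s['eef_pos']); cv2.imwrite('pics/w2.png',grab_frame('wrist'))
print([px('wrist',p) for p in([.4936,-.2714,.042],[.5148,-.3647,.042],[.5689,-.4249,.026],[.5383,-.2128,.026],[.438,-.337,.004])])
E
```

```text
[-3.00065502e-01  1.54888765e-01 -2.54181650e-01 -1.07563998e-04
 -1.16115926e+00  2.06523701e+00] [ 0.43852004 -0.3364136   0.23073823]
[[np.float64(258.6133409562451), np.float64(125.05519001974305)], [np.float64(373.48269266967395), np.float64(121.5979949876304)], [np.float64(455.9520480231703), np.float64(69.63509018674051)], [np.float64(199.49603442767193), np.float64(55.44075343859433)], [np.float64(322.7667756487483), np.float64(194.70254903142174)]]
```

View pics/w2.png

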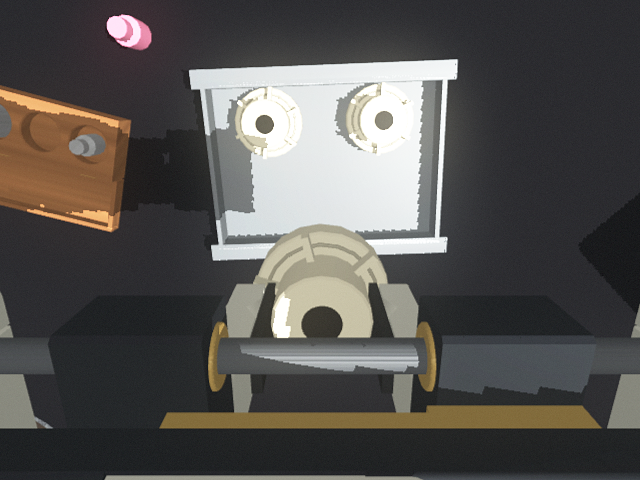

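The wrist picture shows the target at about (323,195). It lies midway between the near wall (y ≈ 240) and the standing parts (y ≈ 155), so I can lower here.

>>> apply_moves(
  steps=[
    {"translation":[0,0,-0.1],"rotation":[0,0,0]},
    {"translation":[0,0,-0.22],"rotation":[0,0,0]},
    {"translation":[0,0,-0.34],"rotation":[0,0,0]},
    {"translation":[0,0,-0.46],"rotation":[0,0,0]},
    {"translation":[0,0,-0.58],"rotation":[0,0,0]},
    {"translation":[0,0,-0.68],"rotation":[0,0,0]},
    {"translation":[0,0,-0.75],"rotation":[0,0,0]},
    {"translation":[0,0,-0.8],"rotation":[0,0,0]},
    {"translation":[0,0,-0.825],"rotation":[0,0,0]},
    {"translation":[0,0,-0.835],"rotation":[0,0,0]},
  ],
)

```text
t: 6.03
eef_pos: [0.4378, -0.3359, 0.0212]
ee_rot: [-3.14, 0.002, 0.195]
force: [-5.0, 8.7, 15.9]
width: 0.0394
gripper_force: 10.0
```

>>> apply_moves(
  steps=[
    {"translation":[0,0,0.006],"rotation":[0,0,0]},
    {"translation":[0,0,0.006],"rotation":[0,0,0]},
    {"translation":[0,0,0.006],"rotation":[0,0,0]},
    {"translation":[0,0,0.006],"rotation":[0,0,0]},
    {"translation":[0,0,0.006],"rotation":[0,0,0]},
    {"translation":[0,0,0.006],"rotation":[0,0,0]},
    {"translation":[0,0,0.006],"rotation":[0,0,0]},
    {"translation":[0,0,0.006],"rotation":[0,0,0]},
    {"translation":[0,0,0.006],"rotation":[0,0,0]},
    {"translation":[0,0,0.006],"rotation":[0,0,0]},
  ],
)

```text
t: 6.87
eef_pos: [0.4381, -0.337, 0.0231]
ee_rot: [3.142, -0.0, 0.194]
force: [-0.2, 0.1, -1.1]
width: 0.04
gripper_force: 10.0
```

>>> apply_moves(
  steps=[
    {"translation":[0,0,0],"rotation":[0,0,0]},
    {"translation":[0,0,0],"rotation":[0,0,0]},
    {"translation":[0,0,0],"rotation":[0,0,0]},
    {"translation":[0,0,0],"rotation":[0,0,0]},
    {"translation":[0,0,0.1],"rotation":[0,0,0]},
    {"translation":[0,0,0.22],"rotation":[0,0,0]},
    {"translation":[0,0,0.36],"rotation":[0,0,0]},
    {"translation":[0,0,0.5],"rotation":[0,0,0]},
    {"translation":[0,0,0.64],"rotation":[0,0,0]},
    {"translation":[0,0,0.75],"rotation":[0,0,0]},
  ],
  jaw=-0.5,
)

```text
t: 7.7
eef_pos: [0.4384, -0.3372, 0.2138]
ee_rot: [3.14, -0.002, 0.194]
force: [-0.0, 0.4, 0.8]
width: 0.0656
gripper_force: 0.0
```

```bash
python3 - <<'E'
from h import *
s=get_state();print(s['q'],s['eef_pos']); a=grab_frame('wrist');b=grab_frame('side')
f=lambda i,x,y,w,h,k:cv2.resize(i[y:y+h,x:x+w],None,fx=k,fy=k,interpolation=cv2.INTER_CUBIC)
cv2.imwrite('pics/w3.png',np.hstack([f(a,120,0,400,480,1),f(b,290,185,160,192,2.5)]))
E
```

```text
[-3.01213185e-01  1.66388420e-01 -2.80524223e-01  5.47471393e-04
 -1.12124664e+00  2.06580771e+00] [ 0.43843442 -0.33724431  0.21378631]
```

View pics/w3.png

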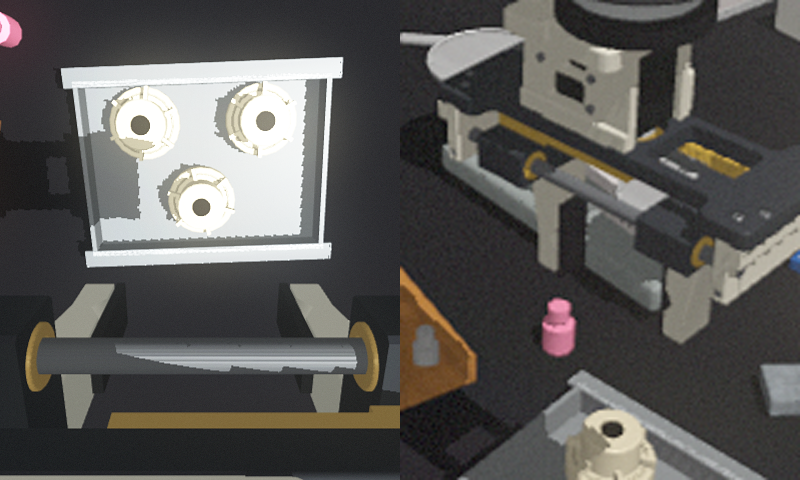

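Placed upright in the tray, at (200,205) in the picture. Next is the waiting moulding.

>>> apply_moves(
  steps=[
    {"translation":[0,0.1,0],"rotation":[0,0,-0.1]},
    {"translation":[0,0.22,0],"rotation":[0,0,-0.2]},
    {"translation":[0,0.35,0],"rotation":[0,0,-0.3]},
    {"translation":[0,0.48,0],"rotation":[0,0,-0.37]},
    {"translation":[0,0.6,0],"rotation":[0,0,-0.37]},
    {"translation":[0,0.72,0],"rotation":[0,0,-0.37]},
    {"translation":[0,0.82,0],"rotation":[0,0,-0.37]},
    {"translation":[-0.01,0.9,0],"rotation":[0,0,-0.37]},
    {"translation":[-0.02,0.96,0],"rotation":[0,0,-0.37]},
    {"translation":[-0.02,1,0],"rotation":[0,0,-0.37]},
  ],
)

```text
t: 8.63
eef_pos: [0.4326, -0.0856, 0.2104]
ee_rot: [-3.141, -0.0, 0.001]
force: [1.1, -0.6, -0.3]
width: 0.0656
gripper_force: 0.0
```

>>> apply_moves(
  steps=[
    {"translation":[0,0.15,0],"rotation":[0,0,0]},
    {"translation":[0,0.3,0],"rotation":[0,0,0]},
    {"translation":[0,0.45,-0.02],"rotation":[0,0,0]},
    {"translation":[0,0.56,-0.08],"rotation":[0,0,0]},
    {"translation":[0,0.598,-0.18],"rotation":[0,0,0]},
    {"translation":[0,0.598,-0.3],"rotation":[0,0,0]},
    {"translation":[0,0.598,-0.42],"rotation":[0,0,0]},
    {"translation":[0,0.598,-0.5],"rotation":[0,0,0]},
    {"translation":[0,0.598,-0.5],"rotation":[0,0,0]},
    {"translation":[0,0.598,-0.5],"rotation":[0,0,0]},
  ],
)

```text
t: 9.47
eef_pos: [0.4328, 0.062, 0.0851]
ee_rot: [3.14, 0.002, 0.0]
force: [0.4, 0.5, 0.5]
width: 0.0662
gripper_force: 0.0
```

>>> apply_moves(
  steps=[
    {"translation":[0,0,-0.05],"rotation":[0,0,0]},
    {"translation":[0,0,-0.1],"rotation":[0,0,0]},
    {"translation":[0,0,-0.15],"rotation":[0,0,0]},
    {"translation":[0,0,-0.2],"rotation":[0,0,0]},
    {"translation":[0,0,-0.24],"rotation":[0,0,0]},
    {"translation":[0,0,-0.262],"rotation":[0,0,0]},
    {"translation":[0,0,-0.27],"rotation":[0,0,0]},
    {"translation":[0,0,-0.27],"rotation":[0,0,0]},
    {"translation":[0,0,-0.27],"rotation":[0,0,0]},
    {"translation":[0,0,-0.27],"rotation":[0,0,0]},
  ],
)

```text
t: 10.3
eef_pos: [0.4337, 0.0628, 0.0189]
ee_rot: [-3.141, -0.001, 0.0]
force: [-0.1, 0.1, -0.1]
width: 0.0658
gripper_force: 0.0
```

>>> apply_moves(
  steps=[
    {"translation":[0,0,0],"rotation":[0,0,0]},
    {"translation":[0,0,0],"rotation":[0,0,0]},
    {"translation":[0,0,0],"rotation":[0,0,0]},
    {"translation":[0,0,0],"rotation":[0,0,0]},
    {"translation":[0,0,0],"rotation":[0,0,0]},
    {"translation":[0,0,0.05],"rotation":[0,0,0]},
    {"translation":[0,0,0.14],"rotation":[0,0,0]},
    {"translation":[0,0,0.26],"rotation":[0,0,0]},
    {"translation":[0,0,0.4],"rotation":[0,0,0]},
    {"translation":[0,0,0.52],"rotation":[0,0,0]},
  ],
  jaw=1,
)

```text
t: 11.13
eef_pos: [0.4328, 0.0623, 0.1498]
ee_rot: [3.141, 0.0, 0.0]
force: [1.5, 0.2, -2.3]
width: 0.0398
gripper_force: 10.0
```

>>> apply_moves(
  steps=[
    {"translation":[0,0,0.1],"rotation":[0,0,0]},
    {"translation":[0.05,0,0.18],"rotation":[0,0,0]},
    {"translation":[0.15,0.02,0.18],"rotation":[0,0,0]},
    {"translation":[0.28,0.04,0.18],"rotation":[0,0,0]},
    {"translation":[0.42,0.06,0.18],"rotation":[0,0,0]},
    {"translation":[0.56,0.076,0.18],"rotation":[0,0,0]},
    {"translation":[0.68,0.076,0.18],"rotation":[0,0,0]},
    {"translation":[0.78,0.076,0.18],"rotation":[0,0,0]},
    {"translation":[0.84,0.076,0.18],"rotation":[0,0,0]},
    {"translation":[0.84,0.076,0.18],"rotation":[0,0,0]},
  ],
)

```text
t: 11.97
eef_pos: [0.6452, 0.0813, 0.1912]
ee_rot: [3.14, 0.002, -0.001]
force: [0.7, 0.5, -0.6]
width: 0.0393
gripper_force: 10.0
```

>>> apply_moves(
  steps=[
    {"translation":[0,0,0],"rotation":[0,0,0]},
    {"translation":[0,0,-0.03],"rotation":[0,0,0]},
    {"translation":[0,0,-0.07],"rotation":[0,0,0]},
    {"translation":[0,0,-0.12],"rotation":[0,0,0]},
    {"translation":[0,0,-0.16],"rotation":[0,0,0]},
    {"translation":[0,0,-0.19],"rotation":[0,0,0]},
    {"translation":[0,0,-0.21],"rotation":[0,0,0]},
    {"translation":[0,0,-0.225],"rotation":[0,0,0]},
    {"translation":[0,0,-0.23],"rotation":[0,0,0]},
    {"translation":[0,0,-0.23],"rotation":[0,0,0]},
  ],
)

```text
t: 12.8
eef_pos: [0.6431, 0.0815, 0.1355]
ee_rot: [3.141, 0.0, 0.0]
force: [0.2, 0.2, -0.8]
width: 0.0398
gripper_force: 10.0
```

>>> apply_moves(
  steps=[
    {"translation":[0,0,-0.004],"rotation":[0,0,0]},
    {"translation":[0,0,-0.008],"rotation":[0,0,0]},
    {"translation":[0,0,-0.012],"rotation":[0,0,0]},
    {"translation":[0,0,-0.016],"rotation":[0,0,0]},
    {"translation":[0,0,-0.018],"rotation":[0,0,0]},
    {"translation":[0,0,-0.018],"rotation":[0,0,0]},
    {"translation":[0,0,-0.018],"rotation":[0,0,0]},
    {"translation":[0,0,-0.018],"rotation":[0,0,0]},
    {"translation":[0,0,-0.018],"rotation":[0,0,0]},
    {"translation":[0,0,-0.018],"rotation":[0,0,0]},
  ],
)

```text
t: 13.63
eef_pos: [0.6431, 0.0816, 0.1311]
ee_rot: [-3.142, -0.0, 0.0]
force: [0.2, 0.1, -0.3]
width: 0.0398
gripper_force: 10.0
```

>>> apply_moves(
  steps=[
    {"translation":[0,0,0],"rotation":[0,0,0]},
    {"translation":[0,0,0],"rotation":[0,0,0]},
    {"translation":[0,0,0],"rotation":[0,0,0]},
    {"translation":[0,0,0],"rotation":[0,0,0]},
    {"translation":[0,0,0.04],"rotation":[0,0,0]},
    {"translation":[0,0,0.1],"rotation":[0,0,0]},
    {"translation":[0,0,0.17],"rotation":[0,0,0]},
    {"translation":[0,0,0.25],"rotation":[0,0,0]},
    {"translation":[0,0,0.33],"rotation":[0,0,0]},
    {"translation":[0,0,0.36],"rotation":[0,0,0]},
  ],
  jaw=-0.5,
)

```text
t: 14.47
eef_pos: [0.6445, 0.0817, 0.2253]
ee_rot: [-3.141, -0.005, 0.0]
force: [1.1, -0.1, 1.3]
width: 0.0658
gripper_force: 0.0
```

>>> apply_moves(
  steps=[
    {"translation":[0,0,0],"rotation":[0,0,0]},
    {"translation":[0,0,0],"rotation":[0,0,0]},
    {"translation":[0,0,0],"rotation":[0,0,0]},
    {"translation":[0,0,0],"rotation":[0,0,0]},
    {"translation":[0,0,0],"rotation":[0,0,0]},
    {"translation":[0,0,0],"rotation":[0,0,0]},
    {"translation":[0,0,0],"rotation":[0,0,0]},
    {"translation":[0,0,0],"rotation":[0,0,0]},
    {"translation":[0,0,0],"rotation":[0,0,0]},
    {"translation":[0,0,0],"rotation":[0,0,0]},
  ],
)

```text
t: 15.3
eef_pos: [0.6431, 0.0815, 0.221]
ee_rot: [3.142, 0.0, 0.0]
force: [-0.0, 0.3, -0.2]
width: 0.066
gripper_force: 0.0
```

>>> apply_moves(
  steps=[
    {"translation":[0,0,0],"rotation":[0,0,0]},
    {"translation":[0,0,0],"rotation":[0,0,0]},
    {"translation":[0,0,0],"rotation":[0,0,0]},
    {"translation":[0,0,0],"rotation":[0,0,0]},
    {"translation":[0,0,0],"rotation":[0,0,0]},
    {"translation":[0,0,0],"rotation":[0,0,0]},
    {"translation":[0,0,0],"rotation":[0,0,0]},
    {"translation":[0,0,0],"rotation":[0,0,0]},
    {"translation":[0,0,0],"rotation":[0,0,0]},
    {"translation":[0,0,0],"rotation":[0,0,0]},
  ],
)

```text
t: 16.13
eef_pos: [0.6431, 0.0815, 0.2211]
ee_rot: [3.142, -0.0, -0.0]
force: [-0.5, 0.1, -0.2]
width: 0.0657
gripper_force: 0.0
```

>>> apply_moves(
  steps=[
    {"translation":[0,0,0],"rotation":[0,0,0]},
    {"translation":[0,0,0],"rotation":[0,0,0]},
    {"translation":[0,0,0],"rotation":[0,0,0]},
    {"translation":[0,0,0],"rotation":[0,0,0]},
    {"translation":[0,0,0],"rotation":[0,0,0]},
    {"translation":[0,0,0],"rotation":[0,0,0]},
    {"translation":[0,0,0],"rotation":[0,0,0]},
    {"translation":[0,0,0],"rotation":[0,0,0]},
    {"translation":[0,0,0],"rotation":[0,0,0]},
    {"translation":[0,0,0],"rotation":[0,0,0]},
  ],
)

```text
t: 16.97
eef_pos: [0.6431, 0.0815, 0.2211]
ee_rot: [3.142, -0.0, 0.0]
force: [-0.1, -0.3, 0.3]
width: 0.0656
gripper_force: 0.0
```

```bash
python3 - <<'E'
from h import *
a=grab_frame('wrist');b=grab_frame('side')
f=lambda i,x,y,w,h,k:cv2.resize(i[y:y+h,x:x+w],None,fx=k,fy=k,interpolation=cv2.INTER_CUBIC)
cv2.imwrite('pics/w4.png',np.hstack([f(a,220,0,400,480,1),f(b,290,175,160,192,2.5)]))
for z in(.093,.113): print(z,px('side',[.643,.0815,z]),px('side',[.643,.0815,z+.038]),'wrist',px('wrist',[.643,.0815,z+.038]))
E
```

```text
0.093 [np.float64(326.47607563473986), np.float64(215.95202407275582)] [np.float64(326.4395315900086), np.float64(200.6428871483021)] wrist [np.float64(322.34467806860306), np.float64(237.74043687436017)]
0.113 [np.float64(326.4570030595713), np.float64(207.9620857146893)] [np.float64(326.4197693292317), np.float64(192.36402370027264)] wrist [np.float64(322.3975472433041), np.float64(248.12516316230943)]
```

View pics/w4.png

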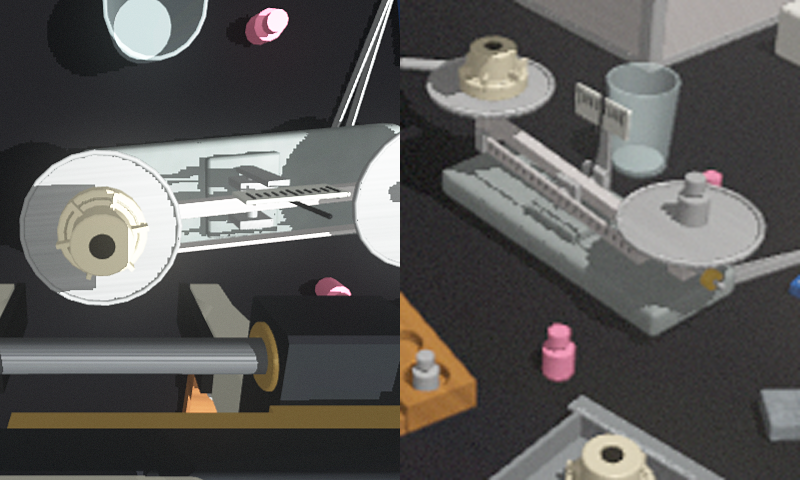

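The goods pan is high, with the moulding's hole at side pixel y ≈ 193 where 192 was predicted for a high pan. The weights pan is low. So this moulding is lighter and goes in the scrap tub.

>>> apply_moves(
  steps=[
    {"translation":[0,0,-0.04],"rotation":[0,0,0]},
    {"translation":[0,0,-0.09],"rotation":[0,0,0]},
    {"translation":[0,0,-0.15],"rotation":[0,0,0]},
    {"translation":[0,0,-0.21],"rotation":[0,0,0]},
    {"translation":[0,0,-0.27],"rotation":[0,0,0]},
    {"translation":[0,0,-0.32],"rotation":[0,0,0]},
    {"translation":[0,0,-0.35],"rotation":[0,0,0]},
    {"translation":[0,0,-0.36],"rotation":[0,0,0]},
    {"translation":[0,0,-0.36],"rotation":[0,0,0]},
    {"translation":[0,0,-0.36],"rotation":[0,0,0]},
  ],
)

```text
t: 17.9
eef_pos: [0.6434, 0.0816, 0.1315]
ee_rot: [-3.142, -0.001, 0.0]
force: [0.6, -0.5, -0.1]
width: 0.0658
gripper_force: 0.0
```

>>> apply_moves(
  steps=[
    {"translation":[0,0,0],"rotation":[0,0,0]},
    {"translation":[0,0,0],"rotation":[0,0,0]},
    {"translation":[0,0,0],"rotation":[0,0,0]},
    {"translation":[0,0,0],"rotation":[0,0,0]},
    {"translation":[0,0,0],"rotation":[0,0,0]},
    {"translation":[0,0,0.02],"rotation":[0,0,0]},
    {"translation":[0,0,0.06],"rotation":[0,0,0]},
    {"translation":[0,0,0.13],"rotation":[0,0,0]},
    {"translation":[0,0,0.21],"rotation":[0,0,0]},
    {"translation":[0,0,0.28],"rotation":[0,0,0]},
  ],
  jaw=1,
)

```text
t: 18.73
eef_pos: [0.6433, 0.0815, 0.203]
ee_rot: [3.142, -0.001, 0.0]
force: [0.4, 0.8, 0.0]
width: 0.0394
gripper_force: 10.0
```

>>> apply_moves(
  steps=[
    {"translation":[-0.08,0.09,0],"rotation":[0,0,-0.08]},
    {"translation":[-0.18,0.2,0],"rotation":[0,0,-0.16]},
    {"translation":[-0.28,0.31,0],"rotation":[0,0,-0.24]},
    {"translation":[-0.38,0.42,0],"rotation":[0,0,-0.32]},
    {"translation":[-0.48,0.53,0],"rotation":[0,0,-0.4]},
    {"translation":[-0.58,0.65,0],"rotation":[0,0,-0.453]},
    {"translation":[-0.68,0.77,0],"rotation":[0,0,-0.453]},
    {"translation":[-0.78,0.88,0],"rotation":[0,0,-0.453]},
    {"translation":[-0.84,0.95,0],"rotation":[0,0,-0.453]},
    {"translation":[-0.865,0.978,0],"rotation":[0,0,-0.453]},
  ],
)

```text
t: 19.57
eef_pos: [0.4251, 0.3284, 0.2023]
ee_rot: [-3.14, -0.0, -0.234]
force: [-0.1, 0.2, -0.9]
width: 0.0394
gripper_force: 10.0
```

>>> apply_moves(
  steps=[
    {"translation":[0,0,0],"rotation":[0,0,0]},
    {"translation":[0,0,-0.08],"rotation":[0,0,0]},
    {"translation":[0,0,-0.18],"rotation":[0,0,0]},
    {"translation":[0,0,-0.29],"rotation":[0,0,0]},
    {"translation":[0,0,-0.4],"rotation":[0,0,0]},
    {"translation":[0,0,-0.5],"rotation":[0,0,0]},
    {"translation":[0,0,-0.58],"rotation":[0,0,0]},
    {"translation":[0,0,-0.64],"rotation":[0,0,0]},
    {"translation":[0,0,-0.67],"rotation":[0,0,0]},
    {"translation":[0,0,-0.68],"rotation":[0,0,0]},
  ],
)

```text
t: 20.4
eef_pos: [0.4272, 0.3248, 0.03]
ee_rot: [3.139, 0.001, -0.238]
force: [-0.2, 0.9, -1.7]
width: 0.0397
gripper_force: 10.0
```

>>> apply_moves(
  steps=[
    {"translation":[0,0,-0.015],"rotation":[0,0,0]},
    {"translation":[0,0,-0.015],"rotation":[0,0,0]},
    {"translation":[0,0,-0.015],"rotation":[0,0,0]},
    {"translation":[0,0,-0.015],"rotation":[0,0,0]},
    {"translation":[0,0,0.06],"rotation":[0,0,0]},
    {"translation":[0,0,0.18],"rotation":[0,0,0]},
    {"translation":[0,0,0.32],"rotation":[0,0,0]},
    {"translation":[0,0,0.46],"rotation":[0,0,0]},
    {"translation":[0,0,0.6],"rotation":[0,0,0]},
    {"translation":[0,0,0.7],"rotation":[0,0,0]},
  ],
  jaw=-0.2,
)

```text
t: 21.23
eef_pos: [0.4275, 0.3267, 0.2105]
ee_rot: [-3.137, -0.002, -0.237]
force: [1.0, 1.0, -0.7]
width: 0.0528
gripper_force: 0.0
```

```bash
python3 - <<'E'
from h import *
s=get_state();print(s['width'],s['eef_pos'])
cv2.imwrite('pics/w5.png',grab_frame('wrist'));cv2.imwrite('pics/t5.png',grab_frame('top'));cv2.imwrite('pics/s5.png',grab_frame('side'))
print('knob low, side',at('side',407.6,247.8,.131),'high top',at('top',390.2,190,.151),at('side',409.2,237,.151))
g=cv2.imread('pics/w5.png'); h=cv2.cvtColor(g,cv2.COLOR_BGR2HSV)
m=cv2.inRange(h,(15,25,130),(40,140,255)); m=cv2.morphologyEx(m,cv2.MORPH_OPEN,np.ones((5,5)))
n,l,st,c=cv2.connectedComponentsWithStats(m); print([(st[i].tolist(),c[i].round()) for i in range(1,n) if st[i][4]>600])
print('expect new',px('wrist',[.427,.326,.03]),'scrap_a',px('wrist',[.513,.350,.03]))
E
```

```text
0.05275977590716021 [0.42746846 0.32666849 0.21052725]
knob low, side [ 0.6612 -0.1603  0.131 ] high top [ 0.6595 -0.1538  0.151 ] [ 0.6661 -0.1567  0.151 ]
[([614, 223, 26, 41, 652], array([626., 245.]))]
expect new [np.float64(324.84075644978566), np.float64(205.99912619771007)] scrap_a [np.float64(270.93424585734294), np.float64(111.49121329685136)]
```

>>> apply_moves(
  steps=[
    {"translation":[0.05,-0.1,0.02],"rotation":[0,0,-0.1]},
    {"translation":[0.1,-0.2,0.04],"rotation":[0,0,-0.2]},
    {"translation":[0.15,-0.31,0.04],"rotation":[0,0,-0.3]},
    {"translation":[0.2,-0.42,0.04],"rotation":[0,0,-0.4]},
    {"translation":[0.26,-0.53,0.04],"rotation":[0,0,-0.5]},
    {"translation":[0.31,-0.64,0.04],"rotation":[0,0,-0.6]},
    {"translation":[0.36,-0.75,0.04],"rotation":[0,0,-0.7]},
    {"translation":[0.41,-0.86,0.04],"rotation":[0,0,-0.8]},
    {"translation":[0.45,-0.94,0.04],"rotation":[0,0,-0.9]},
    {"translation":[0.47,-0.98,0.04],"rotation":[0,0,-1]},
  ],
)

```text
t: 22.22
eef_pos: [0.5445, 0.0786, 0.2151]
ee_rot: [3.14, 0.001, -0.765]
force: [-1.1, 0.5, -0.2]
width: 0.0526
gripper_force: 0.0
```

>>> apply_moves(
  steps=[
    {"translation":[0.05,-0.1,0.02],"rotation":[0,0,-0.1]},
    {"translation":[0.1,-0.2,0.04],"rotation":[0,0,-0.2]},
    {"translation":[0.15,-0.31,0.04],"rotation":[0,0,-0.3]},
    {"translation":[0.2,-0.42,0.04],"rotation":[0,0,-0.4]},
    {"translation":[0.26,-0.53,0.04],"rotation":[0,0,-0.5]},
    {"translation":[0.31,-0.64,0.04],"rotation":[0,0,-0.6]},
    {"translation":[0.36,-0.75,0.04],"rotation":[0,0,-0.7]},
    {"translation":[0.41,-0.84,0.04],"rotation":[0,0,-0.8]},
    {"translation":[0.45,-0.92,0.04],"rotation":[0,0,-0.9]},
    {"translation":[0.47,-0.96,0.04],"rotation":[0,0,-1]},
  ],
)

```text
t: 23.05
eef_pos: [0.662, -0.1613, 0.2243]
ee_rot: [3.139, 0.0, -1.289]
force: [0.0, 0.5, -1.6]
width: 0.0525
gripper_force: 0.0
```

```bash
python3 - <<'E'
from h import *
m=camera_model('wrist');a=grab_frame('wrist');s=get_state();print(s['q'],s['eef_pos'],s['ee_rot'],m['xyz'],m['rotation'])
cv2.imwrite('pics/w6.png',a); w5=cv2.imread('pics/w5.png'); t=grab_frame('top'); cv2.imwrite('pics/t6.png',t)
L=np.vstack([w5[0:300,120:520],cv2.resize(t[270:320,310:393],(400,240))])
cv2.imwrite('pics/last.png',np.hstack([L[:540],cv2.resize(a[60:420,187:453],(399,540))]))
for p in([.662,-.1575,.131],[.6622,-.1597,.096]):
  u=px('wrist',p,m);print(u,(u[0]-187)*1.5+400,(u[1]-60)*1.5)
E
```

```text
[ 4.53698055e-02  3.72487062e-01  2.67610033e-02  3.95262629e-04
 -1.22757083e+00  2.32266692e-01] [ 0.66222329 -0.16207284  0.22407217] [ 3.13907361e+00  2.13706024e-04 -1.29302662e+00] [ 0.68474803 -0.23950001  0.38210723] [ 2.83561454e+00 -2.23521858e-03 -2.85973965e+00]
[np.float64(319.45215312090306), np.float64(241.202625091404)] 598.6782296813547 271.803937637106
[np.float64(320.16599028710834), np.float64(223.26691408687444)] 599.7489854306625 244.90037113031167
```

View pics/last.png

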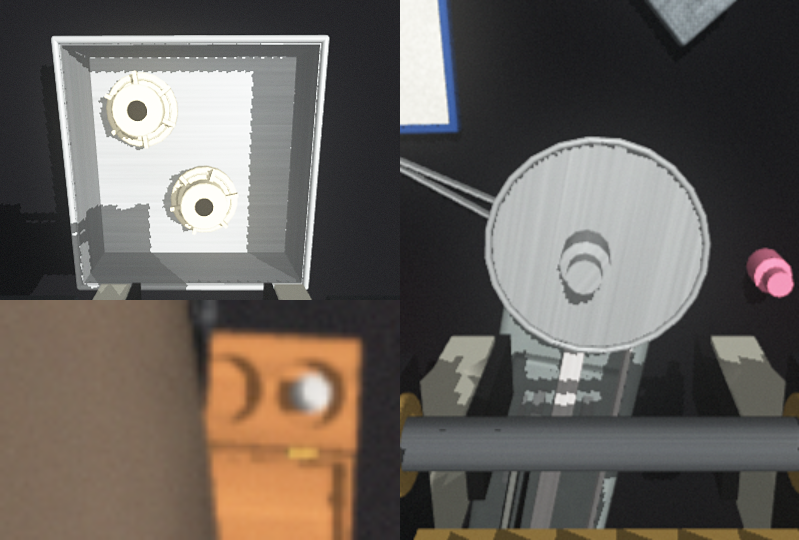

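Both tub mouldings are inside, at (137,110) and (204,207). The check weight's knob is at (584,276) in the crop, which is wrist pixel (309.7,244).

```bash
python3 - <<'E'
from h import *
m=camera_model('wrist');s=get_state()
print('knob',at('wrist',309.7,244,.131,m),'pan',at('wrist',318.3,223.3,.096,m))
Rt=R.from_euler('xyz',s['ee_rot']);Rc=R.from_euler('xyz',m['rotation'])
dp=Rt.inv().apply(m['xyz']-s['eef_pos']);dR=Rt.inv()*Rc
def cam(p,e):
    r=R.from_euler('xyz',e);k=dict(m);k['xyz']=np.array(p)+r.apply(dp);k['rotation']=(r*dR).as_euler('xyz');return k
k=cam([.43852,-.33641,.23074],[3.141,-.001,.194])
for n,u,v,z in[('pocket rim c',42,131,.024),('corner-y+x',130,121,.024),('w-top',79,146,.042),('goodA',264,124,.042),('goodB',384,120,.042)]:print(n,at('x',u,v,z,k))
a=cv2.imread('pics/w2.png')
def fit(img,x0,y0,x1,y1,z,mm,tmpl):pass
# block mask, top view
t=cv2.imread('pics/top0.png');h=cv2.cvtColor(t,cv2.COLOR_BGR2HSV);mk=cv2.inRange(h,(5,100,60),(20,255,255))
mk[:, :320]=0;mk[:,400:]=0;mk[:260]=0;mk[335:]=0
c=max(cv2.findContours(mk,0,2)[0],key=cv2.contourArea);b=cv2.boxPoints(cv2.minAreaRect(c));print([(p.round(1),at('top',*p,.024)[:2]) for p in b])
print(px('x',[.447,-.082,.024],k),px('x',[.4443,-.1242,.042],k))
E
```

```text
knob [ 0.6673 -0.1533  0.131 ] pan [ 0.6631 -0.1588  0.096 ]
pocket rim c [ 0.4508 -0.0833  0.024 ]
corner-y+x [ 0.4742 -0.1589  0.024 ]
w-top [ 0.4475 -0.1256  0.042 ]
goodA [ 0.4954 -0.2766  0.042 ]
goodB [ 0.5178 -0.3739  0.042 ]
[(array([327.1, 320.8], dtype=float32), array([ 0.3696, -0.0084])), (array([329.5, 274.3], dtype=float32), array([ 0.4824, -0.0154])), (array([385.2, 277.2], dtype=float32), array([ 0.4741, -0.1521])), (array([382.8, 323.6], dtype=float32), array([ 0.3617, -0.143 ]))]
[np.float64(40.51322872778172), np.float64(134.99758644591222)] [np.float64(77.2372076717077), np.float64(149.46241819962665)]
```

```bash
python3 - <<'E'
from h import *
m=camera_model('wrist')
a=cv2.imread('pics/w6.png',0)
x0,y0=270,200;c=cv2.resize(a[y0:300,x0:370],None,fx=4,fy=4,interpolation=cv2.INTER_CUBIC)
r=m['fx']*.008/(.382-.131)*4
H=cv2.HoughCircles(cv2.GaussianBlur(c,(7,7),2),cv2.HOUGH_GRADIENT,1,30,param1=60,param2=12,minRadius=int(r*.85),maxRadius=int(r*1.15))
for u,v,q in H[0][:4]: print('w',u/4+x0,v/4+y0,q/r,at('wrist',u/4+x0,v/4+y0,.131,m))
for n,f,u0,v0 in(('top','t5',390,192),('side','s5',408,248)):
    k=camera_model(n);g=cv2.imread(f'pics/{f}.png',0);p=px(n,[.665,-.155,.131]);print(n,'pred',np.round(p,1),'4mm px',np.round(np.array(px(n,[.669,-.155,.131]))-p,1),np.round(np.array(px(n,[.665,-.151,.131]))-p,1))
    u,v=int(p[0]),int(p[1]);print(g[v-8:v+9,u-9:u+10])
E
```

```text
w 309.625 244.625 0.8802292 [ 0.6672 -0.1529  0.131 ]
w 306.875 235.375 0.989526 [ 0.6707 -0.1586  0.131 ]
w 314.125 227.125 0.9407328 [ 0.6677 -0.1653  0.131 ]
top pred [389.5 190.1] 4mm px [-0.1 -1.7] [-1.7  0. ]
[[213 213 213 212 213 213 214 213 214 215 218 217 218 218 219 217 218 217
  219]
 [212 213 214 215 214 214 214 216 215 216 215 217 216 217 218 218 216 218
  215]
 [214 212 213 212 214 215 213 211 211 213 214 213 214 214 217 215 217 215
  218]
 [209 211 211 213 212 212 212 212 215 216 216 213 216 213 215 215 216 218
  219]
 [210 209 209 210 213 212 213 213 213 215 219 215 219 219 219 220 220 220
  219]
 [213 212 213 213 211 209 207 213 214 216 216 216 218 218 219 220 220 221
  222]
 [213 213 214 208 197 176 185 214 216 218 217 214 217 218 220 218 218 220
  219]
 [209 202 176 168 151 127 154 210 218 217 219 216 217 220 218 217 220 219
  220]
 [174 158 122 112 110 111 140 203 214 215 216 218 219 223 220 219 218 220
  220]
 [125 118 108  98 102 105 117 178 198 211 213 214 215 226 220 217 218 215
  218]
 [111 109 106  94  98 108 110 125 152 177 176 184 220 232 223 217 218 217
 
[... 1225 characters left out ...]
 185 180 182 182 183 178 184 186 180 179 180
  182]
 [ 54  56  48  51  52  45 138 175 181 181 181 181 181 183 167 165 173 173
  172]
 [141 152 155 158 155 139 114 133 162 179 182 181 179 174 145 124 141 149
  154]
 [166 164 161 149 160 140 108 104 124 143 150 158 152 154 150 155 149 146
  152]
 [168 172 174 172 175 154 112 107 116 130 141 145 149 147 143 159 172 187
  184]
 [174 178 178 180 166 126 105 111 124 133 143 151 153 146 163 166 139 133
  148]
 [176 173 178 162 127 102 105 116 128 137 147 152 150 146 170 179 168 166
  154]
 [175 176 178 138 101 100 101 117 126 137 147 151 161 173 180 178 178 175
  174]
 [175 176 179 150 162 134  98  99 106 112 124 115 117 170 185 183 179 177
  180]]
```

>>> apply_moves(
  steps=[
    {"translation":[0.017,0.032,0],"rotation":[0,0,0]},
    {"translation":[0.017,0.032,-0.05],"rotation":[0,0,0]},
    {"translation":[0.017,0.032,-0.12],"rotation":[0,0,0]},
    {"translation":[0.017,0.032,-0.19],"rotation":[0,0,0]},
    {"translation":[0.017,0.032,-0.26],"rotation":[0,0,0]},
    {"translation":[0.017,0.032,-0.32],"rotation":[0,0,0]},
    {"translation":[0.017,0.032,-0.37],"rotation":[0,0,0]},
    {"translation":[0.017,0.032,-0.41],"rotation":[0,0,0]},
    {"translation":[0.017,0.032,-0.422],"rotation":[0,0,0]},
    {"translation":[0.017,0.032,-0.422],"rotation":[0,0,0]},
  ],
)

```text
t: 23.98
eef_pos: [0.6657, -0.1504, 0.1198]
ee_rot: [3.14, 0.0, -1.283]
force: [-0.0, -0.7, -0.2]
width: 0.0524
gripper_force: 0.0
```

>>> apply_moves(
  steps=[
    {"translation":[0,0,0],"rotation":[0,0,0]},
    {"translation":[0,0,0],"rotation":[0,0,0]},
    {"translation":[0,0,0],"rotation":[0,0,0]},
    {"translation":[0,0,0],"rotation":[0,0,0]},
    {"translation":[0,0,0],"rotation":[0,0,0]},
    {"translation":[0,0,0],"rotation":[0,0,0]},
    {"translation":[0,0,0],"rotation":[0,0,0]},
    {"translation":[0,0,0],"rotation":[0,0,0]},
    {"translation":[0,0,0],"rotation":[0,0,0]},
    {"translation":[0,0,0],"rotation":[0,0,0]},
  ],
  jaw=1,
  newtons=12,
)

```text
t: 24.82
eef_pos: [0.6663, -0.151, 0.1207]
ee_rot: [-3.141, -0.0, -1.284]
force: [-0.3, 0.2, 0.8]
width: 0.0152
gripper_force: 12.0
```

>>> apply_moves(
  steps=[
    {"translation":[0,0,0.04],"rotation":[0,0,0]},
    {"translation":[0,0,0.13],"rotation":[0,0,0]},
    {"translation":[0,0,0.25],"rotation":[0,0,0]},
    {"translation":[0,0,0.36],"rotation":[0,0,0]},
    {"translation":[-0.06,0.02,0.36],"rotation":[0,0,-0.1]},
    {"translation":[-0.16,0.05,0.36],"rotation":[0,0,-0.22]},
    {"translation":[-0.28,0.08,0.36],"rotation":[0,0,-0.34]},
    {"translation":[-0.4,0.12,0.36],"rotation":[0,0,-0.46]},
    {"translation":[-0.52,0.15,0.36],"rotation":[0,0,-0.58]},
    {"translation":[-0.62,0.19,0.36],"rotation":[0,0,-0.67]},
  ],
)

```text
t: 25.65
eef_pos: [0.5088, -0.1034, 0.2108]
ee_rot: [3.141, 0.0, -1.639]
force: [0.4, 0.4, 0.3]
width: 0.0152
gripper_force: 12.0
```

>>> apply_moves(
  steps=[
    {"translation":[-0.1,0.03,0],"rotation":[0,0,0]},
    {"translation":[-0.18,0.06,0],"rotation":[0,0,0]},
    {"translation":[-0.23,0.07,0],"rotation":[0,0,0]},
    {"translation":[-0.25,0.08,0],"rotation":[0,0,0]},
    {"translation":[-0.25,0.08,0],"rotation":[0,0,0]},
    {"translation":[-0.25,0.08,0],"rotation":[0,0,0]},
    {"translation":[-0.25,0.08,0],"rotation":[0,0,0]},
    {"translation":[-0.25,0.08,0],"rotation":[0,0,0]},
    {"translation":[-0.25,0.08,0],"rotation":[0,0,0]},
    {"translation":[-0.25,0.08,0],"rotation":[0,0,0]},
  ],
)

```text
t: 26.48
eef_pos: [0.4489, -0.0836, 0.2102]
ee_rot: [3.141, -0.0, -1.636]
force: [0.7, 1.2, -1.1]
width: 0.0152
gripper_force: 12.0
```

```bash
python3 - <<'E'
from h import *
m=camera_model('wrist');s=get_state();a=grab_frame('wrist');cv2.imwrite('pics/w7.png',a);print(s['eef_pos'],s['ee_rot'],s['width'],m['xyz'],m['rotation'])
print('pocket',px('x',[.449,-.083,.024],m),'TCP',px('x',s['eef_pos'],m),'weight base',px('x',s['eef_pos']-[0,0,.028],m))
h=cv2.cvtColor(a,cv2.COLOR_BGR2HSV);mk=cv2.inRange(h,(5,100,50),(20,255,255))
mk=cv2.morphologyEx(mk,cv2.MORPH_OPEN,np.ones((3,3)))
n,l,st,c=cv2.connectedComponentsWithStats(mk);print([st[i].tolist() for i in range(1,n) if st[i][4]>300])
for y in range(90,300,8): print(y,''.join('#' if x else '.' for x in mk[y,190:460:3]))
E
```

```text
[ 0.4488909  -0.08363076  0.21019028] [ 3.14071403e+00 -3.34595811e-04 -1.63558758e+00] 0.01524947604428721 [ 0.44336812 -0.16489147  0.3680671 ] [ 2.83642449e+00 -8.65625770e-04  3.07642911e+00]
pocket [np.float64(321.08709988950835), np.float64(204.29202676092027)] TCP [np.float64(320.9358190061067), np.float64(302.312037031109)] weight base [np.float64(320.9957947906265), np.float64(276.36205064828164)]
[[288, 128, 129, 149, 15773]]
90 ..........................................................................................
98 ..........................................................................................
106 ..........................................................................................
114 ..........................................................................................
122 ..........................................................................................
130 .................................#########################################.#..............
138 .................................###########################################............
[... 1202 characters left out ...]
##################.................
250 ..................................#####...........#######################.................
258 ..................................####............#######################.................
266 ..................................##...............######################.................
274 ..................................##................###...................................
282 ..........................................................................................
290 ..........................................................................................
298 ..........................................................................................
```

```bash
python3 - <<'E'
from h import *
a=cv2.imread('pics/w7.png');m=camera_model('wrist')
E=lambda u,v:at('x',u,v,.024,m)
print('xedge',E(289.5,140),E(292,220),'yedge',E(320,128),E(400,128))
r=17/344*402
g=cv2.GaussianBlur(a[:,:,2],(5,5),1)
x0,y0=285,150;c=cv2.resize(a[y0:250,x0:365,2],None,fx=4,fy=4,interpolation=cv2.INTER_CUBIC)
H=cv2.HoughCircles(cv2.GaussianBlur(c,(7,7),2),cv2.HOUGH_GRADIENT,1,20,param1=50,param2=15,minRadius=70,maxRadius=88)
if H is not None:
  for u,v,q in H[0][:4]: print('pk',u/4+x0,v/4+y0,q/4,r,E(u/4+x0,v/4+y0))
print('gray/sat'); s=cv2.cvtColor(a,cv2.COLOR_BGR2HSV)
for y in range(176,330,5): print(y,' '.join('%3d%s'%(a[y,x,2],'o' if s[y,x,1]>100 else '.') for x in range(280,364,4)))
E
```

```text
xedge [ 0.4717 -0.1397  0.024 ] [ 0.4757 -0.0704  0.024 ] yedge [ 0.4456 -0.1478  0.024 ] [ 0.3793 -0.1435  0.024 ]
pk 321.375 206.625 18.825 19.86627906976744 [ 0.4488 -0.0808  0.024 ]
pk 321.625 158.625 20.05 19.86627906976744 [ 0.4459 -0.1226  0.024 ]
pk 321.375 201.625 20.725 19.86627906976744 [ 0.4485 -0.0853  0.024 ]
gray/sat
176  59.  59.  51. 240o 242o 241o 235o 232o 207o 169o 138o 137o 117o 233o 242o 241o 239o 234o 237o 234o 233o
181  58.  63.  56. 239o 242o 242o 236o 233o 233o 241o 245o 242o 238o 240o 241o 240o 238o 234o 238o 238o 230o
186  60.  61.  56. 240o 242o 242o 236o 232o 233o 242o 248o 244o 240o 240o 240o 240o 237o 230o 236o 238o 228o
191  59.  61.  54. 239o 242o 243o 236o 240o 151o 142o 138o 143o 140o 168o 241o 239o 237o 231o 237o 238o 236o
196  61.  61.  57. 240o 242o 242o 232o 142o 234o 239o 240o 240o 240o 241o 125o 242o 236o 231o 237o 239o 235o
201  58.  56.  58. 240o 241o 242o 135o 244o 245o 239o 238o 240o 240o 239o 233o 190o 237o 231o 238o 238o 235o
206  59.  61.  60. 240o 242o 243o 218o 242o 244o 239o 237o 239o 240o 238o 231o 155o 236o 231o 238o 237o 236o
211
[... 1912 characters left out ...]
. 241. 242. 210.  78.  66.  66. 233. 232. 233.
301 147. 146. 145. 130.  51.  50.  97. 244. 243. 243. 243. 242. 242. 244. 243. 185.  65.  65. 158. 212. 232.
306 153. 155. 145.  86.  51.  52. 245. 243. 243. 243. 242. 242. 245. 242. 241. 252.  66.  63. 143. 200. 185.
311 151. 152. 151.  49.  49.  57. 124. 243. 242. 242. 243. 245. 243. 239. 244. 255.  63.  64.  72. 212. 154.
316 147. 149. 151.  45.  50.  53.  38. 244. 241. 243. 245. 242. 239. 244. 242.  45.  62.  64.  61. 232. 180.
321 149. 149. 153.  45.  49.  52.  48.  43. 247. 245. 244. 243. 250. 251.  55.  52.  61.  59.  59. 232. 177.
326 148. 148. 131.  44.  45.  47.  49.  47.  50.  47.  54.  42.  48.  63.  60.  51.  51.  59.  60. 225. 236.
```

```bash
python3 - <<'E'
from h import *
m=camera_model('wrist');z=get_state()['eef_pos'][2]-.0277
print('knob top',at('x',322,309,z+.038,m))
p=lambda y,h,r:[np.round(px('x',[.449,y+s*r,z+h],m)[1],1) for s in(-1,1)]
for y in(-.080,-.0836,-.0866,-.09):print(y,'bottom front',p(y,0,.012),'top body front',p(y,.022,.012),'knob top',p(y,.038,.008),'neck/knob bottom',p(y,.027,.008))
E
```

```text
knob top [ 0.4482 -0.0859  0.2206]
-0.08 bottom front [np.float64(261.1), np.float64(304.6)] top body front [np.float64(279.3), np.float64(327.1)] knob top [np.float64(304.4), np.float64(338.7)] neck/knob bottom [np.float64(292.5), np.float64(325.1)]
-0.0836 bottom front [np.float64(254.3), np.float64(298.3)] top body front [np.float64(271.8), np.float64(320.2)] knob top [np.float64(296.4), np.float64(331.1)] neck/knob bottom [np.float64(284.9), np.float64(317.9)]
-0.0866 bottom front [np.float64(248.5), np.float64(292.9)] top body front [np.float64(265.5), np.float64(314.3)] knob top [np.float64(289.7), np.float64(324.8)] neck/knob bottom [np.float64(278.6), np.float64(311.8)]
-0.09 bottom front [np.float64(242.0), np.float64(286.8)] top body front [np.float64(258.3), np.float64(307.6)] knob top [np.float64(282.0), np.float64(317.5)] neck/knob bottom [np.float64(271.2), np.float64(304.9)]
```

The pocket is at about (0.448, −0.081). The held weight hangs about 3 mm toward −y of the TCP, so I correct for that and lower in two stages.

>>> apply_moves(
  steps=[
    {"translation":[-0.002,0.021,0],"rotation":[0,0,0]},
    {"translation":[-0.002,0.021,-0.06],"rotation":[0,0,0]},
    {"translation":[-0.002,0.021,-0.14],"rotation":[0,0,0]},
    {"translation":[-0.002,0.021,-0.24],"rotation":[0,0,0]},
    {"translation":[-0.002,0.021,-0.34],"rotation":[0,0,0]},
    {"translation":[-0.002,0.021,-0.44],"rotation":[0,0,0]},
    {"translation":[-0.002,0.021,-0.52],"rotation":[0,0,0]},
    {"translation":[-0.002,0.021,-0.58],"rotation":[0,0,0]},
    {"translation":[-0.002,0.021,-0.61],"rotation":[0,0,0]},
    {"translation":[-0.002,0.021,-0.61],"rotation":[0,0,0]},
  ],
)

```text
t: 27.37
eef_pos: [0.4471, -0.0782, 0.0567]
ee_rot: [3.139, -0.001, -1.635]
force: [-1.1, 0.1, -0.9]
width: 0.0151
gripper_force: 12.0
```

>>> apply_moves(
  steps=[
    {"translation":[0,0,-0.005],"rotation":[0,0,0]},
    {"translation":[0,0,-0.01],"rotation":[0,0,0]},
    {"translation":[0,0,-0.015],"rotation":[0,0,0]},
    {"translation":[0,0,-0.02],"rotation":[0,0,0]},
    {"translation":[0,0,-0.025],"rotation":[0,0,0]},
    {"translation":[0,0,-0.03],"rotation":[0,0,0]},
    {"translation":[0,0,-0.035],"rotation":[0,0,0]},
    {"translation":[0,0,-0.035],"rotation":[0,0,0]},
    {"translation":[0,0,-0.035],"rotation":[0,0,0]},
    {"translation":[0,0,-0.035],"rotation":[0,0,0]},
  ],
)

```text
t: 28.2
eef_pos: [0.4481, -0.0782, 0.0493]
ee_rot: [3.142, -0.0, -1.635]
force: [1.3, -0.2, -0.4]
width: 0.0155
gripper_force: 12.0
```

>>> apply_moves(
  steps=[
    {"translation":[0,0,-0.005],"rotation":[0,0,0]},
    {"translation":[0,0,-0.01],"rotation":[0,0,0]},
    {"translation":[0,0,-0.015],"rotation":[0,0,0]},
    {"translation":[0,0,-0.02],"rotation":[0,0,0]},
    {"translation":[0,0,-0.025],"rotation":[0,0,0]},
    {"translation":[0,0,-0.03],"rotation":[0,0,0]},
    {"translation":[0,0,-0.034],"rotation":[0,0,0]},
    {"translation":[0,0,-0.034],"rotation":[0,0,0]},
    {"translation":[0,0,-0.034],"rotation":[0,0,0]},
    {"translation":[0,0,-0.034],"rotation":[0,0,0]},
  ],
)

```text
t: 29.03
eef_pos: [0.4481, -0.0782, 0.0408]
ee_rot: [3.142, -0.0, -1.635]
force: [0.4, -0.3, -1.3]
width: 0.0153
gripper_force: 12.0
```

>>> apply_moves(
  steps=[
    {"translation":[0,0,0],"rotation":[0,0,0]},
    {"translation":[0,0,0],"rotation":[0,0,0]},
    {"translation":[0,0,0],"rotation":[0,0,0]},
    {"translation":[0,0,0],"rotation":[0,0,0]},
    {"translation":[0,0,0],"rotation":[0,0,0]},
    {"translation":[0,0,0.06],"rotation":[0,0,0]},
    {"translation":[0,0,0.16],"rotation":[0,0,0]},
    {"translation":[0,0,0.3],"rotation":[0,0,0]},
    {"translation":[0,0,0.46],"rotation":[0,0,0]},
    {"translation":[0,0,0.6],"rotation":[0,0,0]},
  ],
  jaw=0.2,
)

```text
t: 29.87
eef_pos: [0.4479, -0.0784, 0.1931]
ee_rot: [-3.141, -0.0, -1.635]
force: [1.3, -0.0, -1.3]
width: 0.0353
gripper_force: 0.0
```

>>> apply_moves(
  steps=[
    {"translation":[0,0,0.05],"rotation":[0,0,0]},
    {"translation":[0,0,0.05],"rotation":[0,0,0]},
    {"translation":[0,0,0.05],"rotation":[0,0,0]},
    {"translation":[0,0,0.05],"rotation":[0,0,0]},
    {"translation":[0,0,0.05],"rotation":[0,0,0]},
    {"translation":[0,0,0.05],"rotation":[0,0,0]},
    {"translation":[0,0,0.05],"rotation":[0,0,0]},
    {"translation":[0,0,0.05],"rotation":[0,0,0]},
    {"translation":[0,0,0.05],"rotation":[0,0,0]},
    {"translation":[0,0,0.05],"rotation":[0,0,0]},
  ],
)

```text
t: 30.7
eef_pos: [0.4481, -0.0782, 0.2031]
ee_rot: [3.141, -0.0, -1.635]
force: [-0.6, 0.4, -0.1]
width: 0.0348
gripper_force: 0.0
```

```bash
python3 - <<'E'
from h import *
m=camera_model('wrist');s=get_state();a=grab_frame('wrist');cv2.imwrite('pics/w8.png',a);print(s['eef_pos'],s['width'])
q=lambda x,y,z:np.round(px('x',[x,y,z],m),1)
print('pocket',q(.448,-.0812,.024),'exp knob top',q(.448,-.0812,.05),'front/back',q(.448,-.0892,.05),q(.448,-.0732,.05),'body top front',q(.448,-.0932,.034))
h=cv2.cvtColor(a,cv2.COLOR_BGR2HSV)
u,v=map(int,q(.448,-.0812,.024))
for y in range(v-26,v+44,3): print(y,' '.join('%3d%s'%(a[y,x,2],'o' if h[y,x,1]>100 else '.') for x in range(u-28,u+30,3)))
E
```

```text
[ 0.44807492 -0.07820269  0.20311215] 0.03477998292019618
pocket [321.1 202.1] exp knob top [321.  209.5] front/back [320.4 199.7] [321.7 219.2] body top front [320.1 190.7]
176 244o 244o 244o 239o 236o 232o 236o 241o 247o 248o 245o 241o 242o 242o 242o 244o 242o 241o 235o 238o
179 244o 244o 243o 239o 236o 232o 237o 242o 247o 247o 244o 241o 240o 243o 243o 243o 242o 240o 234o 237o
182 243o 244o 245o 239o 237o 233o 237o 244o 247o 238o 240o 245o 242o 242o 242o 243o 241o 240o 236o 238o
185 244o 244o 244o 239o 236o 244o 185o 153o 144o 146o 145o 151o 196o 244o 242o 244o 240o 240o 235o 238o
188 243o 244o 244o 239o 236o 159o 150o 165. 170. 193. 194. 166. 154o 150o 236o 243o 242o 240o 235o 237o
191 243o 244o 243o 241o 147o 152o 154. 186. 203. 236. 242. 175. 173. 228o 145o 244o 242o 239o 234o 238o
194 243o 245o 244o 198o 142o 247o 170. 253. 252. 252. 252. 252. 251. 147. 242o 181o 242o 238o 236o 238o
197 243o 244o 245o 147o 230o 179. 250. 251. 252. 243. 249. 251. 250. 232. 238o 128o 241o 239o 235o 237o
200 243o 244o 244o 138o 244o 237. 249. 222. 197. 229. 208. 169. 249. 246. 228o 240o 240o 238o 
[... 869 characters left out ...]
o 244o 247o 247o 251o 248o 230o 224o 240o 241o 240o 241o 240o 236o 232o 240o
230 243o 245o 244o 239o 237o 244o 247o 248o 239o 209o 220o 234o 242o 241o 239o 242o 241o 234o 233o 238o
233 243o 245o 244o 240o 237o 243o 149. 161. 184. 185. 188. 167. 166. 237o 239o 242o 240o 235o 234o 238o
236 242o 245o 244o 239o 234o 138. 182. 181. 183. 188. 184. 184. 177. 164. 225o 243o 240o 235o 234o 236o
239 242o 245o 243o 238o 143. 169. 181. 207. 242. 245. 243. 201. 170. 163. 130. 242o 239o 233o 232o 237o
242 243o 244o 245o 208o 153. 179. 249. 246. 249. 246. 249. 248. 250. 204. 143. 196o 241o 232o 232o 237o
245 242o 245o 246o 159o 149. 245. 246. 247. 247. 248. 247. 247. 248. 248. 149. 218o 240o 232o 232o 237o
```

The readings show the weight upright and centred in the pocket: its knob spans rows 200–219, where 199.7–219.2 was expected. Handing in.

```bash
python3 -c "
from station import *
print(job_done())"
```

```text
the job is handed in; nothing more can be done
None
```

I handed the job in at about 31 s of the 72 s: the heavier moulding stands in the good tray, the lighter one is in the scrap tub, and the check weight is in the middle pocket of its box; all three looked right on camera, but no pass/fail result came back.

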